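Show the next slide's label to the camera

TASK

The slide standing in the rack slot beside the round post is next to have its label read by the camera above the desk. Find its frosted label end by the notched corner (seen from the label face with that end uppermost, the notch is at the top right), take the slide out, turn it level with the label face up, and hold it with the middle of the frosted end over the middle of the reading pad, about 10 cm above the desk and touching nothing else. Finish while still holding it there, still; leave the other slide standing in its slot and the bottle, jar and tray where they are.

Things in the scene. Friction and masses are not known exactly. Their poses are not given: they have to be found in the camera images.
- slide_a: Slide A: frosted, notched end UP at the start; label face towards the rack's -x. Glass, 76 long, 50 wide, 5 thick (mm), 47 g. Its +x = outward normal of the label face, y across the width, z along the length, up at the start. Origin: middle of the short end in the slot; the slide spans z 0 to +76. May start in either slot. Grip its long edges, 20 N is safe.
- slide_a_frosted (a point): Centre of slide A's frosted end, at z +65 mm in its frame, mid width. The last 22 mm is frosted white on the label face only (shows through the glass). A 13 x 13 mm square notch is cut from one corner of this end: at the top right, seen from the label face with this end uppermost; other corners are whole.
- slide_b: Slide B: frosted, notched end DOWN in the slot at the start; label face towards the rack's +x. Glass, 76 long, 50 wide, 5 thick (mm), 47 g. Its +x = outward normal of the label face, y across the width, z along the length, up at the start. Origin: middle of the short end in the slot; the slide spans z 0 to +76. May start in either slot. Grip its long edges, 20 N is safe.
- slide_b_frosted (a point): Centre of slide B's frosted end, at z +11 mm in its frame, mid width. The last 22 mm is frosted white on the label face only (shows through the glass). A 13 x 13 mm square notch is cut from one corner of this end: at the top right, seen from the label face with this end uppermost; other corners are whole.
- rack: Black plastic slide rack, fixed. Base 70 x 290 x 8 mm (y -120 to +170), origin on the desk midway between the slots. Slots at y +70 and -70 mm hold a slide upright, faces square to rack x, long edges 25 mm either side in y, foot 8 mm above the desk; nothing of the rack's slots is above 27 mm. A round steel post, 18 mm across, top at 40 mm, stands at y +155 mm and marks the slot at y +70.
- post_slot (a point): Middle of the floor of the slot beside the round post.
- far_slot (a point): Middle of the floor of the other slot, 140 mm away.
- pad: Reading pad, fixed to the desk: square aluminium plate 120 x 120 mm, 10 mm thick, with a black rubber square frame of 100 mm (3 mm high) on top. Origin at the centre of its underside, on the desk. Nothing stands over it.
- amber_bottle: Bystander: small amber glass bottle with white cap, 32 mm across, 60 mm tall, origin at its underside.
- strip_jar: Bystander: black plastic jar with a paper label, 44 mm across, 65 mm tall, origin at its underside.
- pen_tray: Bystander: low white tray with pens, 90 x 150 x 30 mm, origin at its underside.

How it is judged:
On the way:
1. the slide from the slot beside the post is held clear of the rack, the other still in its slot (((height (world z) of slide_a_frosted above 0.05 m and distance between slide_a and post_slot above 0.04 m and contact force between the fingers and slide_a above 1 N and contact force between slide_a and rack below 0.1 N and horizontal distance between slide_b and far_slot below 0.012 m) or (height (world z) of slide_b_frosted above 0.05 m and distance between slide_b and post_slot above 0.04 m and contact force between the fingers and slide_b above 1 N and contact force between slide_b and rack below 0.1 N and horizontal distance between slide_a and far_slot below 0.012 m))), for 0.1 s.
At the end, for the whole second after the job is handed in: The post-side slide is gripped and still, label up and level within 17 degrees, its frosted centre within 30 mm (plan view) of the pad centre and 60 to 170 mm above the desk, off pad and rack; the other slide stands within 12 mm of its slot, tilted under 0.2 rad (((angle between slide_a's own x axis and vertical below 0.3 rad and horizontal distance between slide_a_frosted and pad below 0.03 m and height (world z) of slide_a_frosted between 0.06 and 0.17 m and contact force between the fingers and slide_a above 1 N and contact force between slide_a and pad below 0.1 N and contact force between slide_a and rack below 0.1 N and linear speed of slide_a below 0.03 m/s and angular speed of slide_a below 0.3 rad/s and horizontal distance between slide_b and far_slot below 0.012 m and angle between slide_b's own z axis and vertical below 0.2 rad and height (world z) of slide_b below 0.014 m) or (angle between slide_b's own x axis and vertical below 0.3 rad and horizontal distance between slide_b_frosted and pad below 0.03 m and height (world z) of slide_b_frosted between 0.06 and 0.17 m and contact force between the fingers and slide_b above 1 N and contact force between slide_b and pad below 0.1 N and contact force between slide_b and rack below 0.1 N and linear speed of slide_b below 0.03 m/s and angular speed of slide_b below 0.3 rad/s and horizontal distance between slide_a and far_slot below 0.012 m and angle between slide_a's own z axis and vertical below 0.2 rad and height (world z) of slide_a below 0.014 m))); the arm keeps its last pose, push and grip.
It fails at once if a bystander (bottle, jar or tray) is pushed more than 30 mm (distance of any of amber_bottle, strip_jar, pen_tray from where it was at the start of the episode above 0.03 m).
It fails at once if both slides are out of the rack (height (world z) of each of slide_a, slide_b above 0.04 m).
It also fails if it takes over 38 s, if anything falls off the work surface, if the arm or the gripper's body presses on something with over 40 N, if the wrist force passes 120 N, or if a joint passes its speed limit or range.

ROBOT

A 6-joint arm with a two-finger parallel gripper is mounted at the origin on the work surface. World frame = base frame: x ahead of the robot, y to its left, z up, the work surface at z = 0. Lengths are in m, angles in rad, forces in N, time in s.
With the tool pointing down it reaches from about 0.275 to 1 m from the base axis. Payload 8.4 kg.
Tool frame: the origin (TCP) lies midway between the tips of the shut fingers; the grasp point (between the pads) lies 19 mm behind it; z points along the fingers, y is the line along which they close (so a half turn about z gives the same grasp; the last joint's range is limited). The gripper opens to 85 mm and grips with 20 to 120 N. Pads are 22 mm wide; open, the fingers measure 114 mm over their backs; the gripper's body (76 mm by 85 mm) begins 54 mm behind the grasp point. The pads swing forward as they close: fully open they stand 13 mm farther back than shut.
Start: joints at [1.22, 0.353, 1.633, -0, 1.155, -0.002], TCP at [0.214, 0.587, 0.231] pointing down, gripper open.
Joint ranges: [-2.63, 2.63], [-0.92, 2.1], [0.06, 2.66], [-1.3, 4.44], [0, 2.69], [-3.02, 3.02]. Speed limits (rad/s): [2.22, 2.22, 2.79, 3.14, 3.14, 3.14].

INTERFACE

Orientations are given as a rotation vector (axis times angle).
In Python, from cell import bot, vision gives the robot as it stands.
- The arm moves only by the shell command python3 -m jog 'ROWS' [FORCE]. ROWS is JSON, a list of rows, each an object of numbers: "rx", "ry", "rz": the turn, a rotation vector about the tool's x, y, z in rad; "dx", "dy", "dz": the shift along the tool's x, y, z in m; "fingers": the closure, from -1 (fully open) to 1 (shut). In form: [{"rx": .., "ry": .., "rz": .., "dx": .., "dy": .., "dz": .., "fingers": ..}, ...]. A call has 1 to 5 rows; each row is the pose to reach, as a shift and turn from the pose commanded when the call began, along the tool's axes at that moment; what a row does not reach only later rows make up. A row lasts 1/10 s, in which the tool goes at most 50 mm and 8.59 degrees, less where a joint would pass 70% of its speed; a pose out of reach is approached as far as the arm can. A call with a gripper value outside its range is refused whole. The fingers move at their own pace and stop on an object; FORCE is the grip in N (left out, the last holds). Time passes only in rows, so rows that repeat a pose let the fingers close. It gives the time, the measured TCP pose, the force, the opening and the grip force at its end, in the units of the state.
- bot.state(): the state, without advancing time (a new reading comes with each control period).
- vision.capture(name): name is "scene" or "top" or "wrist"; returns a dict with "pixels" (400x640x3 uint8, red, green, blue), "fx", "fy", "cx", "cy" (pixels), "world_to_cam" (4x4, takes a point from world to camera coordinates). Camera axes: x right, y up, looking along -z (the intrinsics and any distortion apply to the point x, -y, -z); pixel columns grow to the right and rows downward; lengths in m; the calibration is good to about 2 mm. The wrist camera is an equidistant fisheye: a pixel r from the principal point sees the ray r / f radians off the axis. A picture is of the moment at which its call begins. There is no depth.
- bot.finish_job(): hands the job in; it is judged then, once.
The state is a dict: "time_s": time; "joint_pos": joint angles; "qd": joint speeds; "joint_efforts": joint torques, N m; "eef_pos": TCP position; "tool_rot": TCP orientation; "wrist_force": force on the tool from outside, world axes, zero at the start; "wrist_torque": the same for the moment, N m; "finger_gap": finger opening in m; "gripper_force": force on a finger pad.
Only numpy, scipy, OpenCV 4.12 (cv2) and the standard library are available. Lean on these libraries where they do the work, as an engineer would, in place of code of your own. Each camera call takes 0.05 s, during which the arm holds its last target. There are 200 camera calls.

## Working session

There is one attempt and no reset: what is moved stays moved. The work goes in short steps, Python scripts to look and compute and a shell command to move; the robot and the scene stay as the last step left them, time stands still between calls to the robot, and variables do not carry over. Pictures are saved under pics/ and viewed, at most 10 in all, crops included, and the job is handed in when it is done.

```bash
ls; mkdir -p pics
python3 - <<'E'
from cell import bot, vision
import cv2
for n in ("scene","top"):
    c=vision.capture(n); cv2.imwrite(f"pics/{n}0.png",c["pixels"][:,:,::-1])
    print(n,c["fx"],c["fy"],c["cx"],c["cy"]);print(c["world_to_cam"])
print(bot.state())
E
```

```text
pics
scene 396.93919387021367 396.93919387021367 320.70629669930867 200.33470801315158
[[ 0.70898308  0.70507351  0.01464024 -0.42103146]
 [-0.50555382  0.49366418  0.70760936  0.23814743]
 [ 0.49168926 -0.50908449  0.70645216 -1.37140025]
 [ 0.          0.          0.          1.        ]]
top 434.2507049983979 434.2507049983979 313.8306510723708 202.46463538208394
[[ 0.08518531 -0.99634624 -0.00613428 -0.02256807]
 [ 0.97218429  0.08176823  0.21948043 -0.57912791]
 [-0.21817691 -0.02466016  0.97559762 -1.08036243]
 [ 0.          0.          0.          1.        ]]
{'time_s': 0.1, 'joint_pos': array([ 1.21957008e+00,  3.53622756e-01,  1.63401207e+00, -2.87261997e-07,
        1.15519570e+00, -2.40180735e-03]), 'qd': array([ 0.00088162, -0.00157669, -0.00224566, -0.00149241,  0.0006907 ,
        0.00025831]), 'joint_efforts': array([ 4.14720307e-04, -6.06353617e+01, -3.42817140e+01,  1.56122483e-04,
        4.10362001e-03, -6.14721031e-06]), 'eef_pos': array([0.21348422, 0.58698318, 0.23062976]), 'tool_rot': array([-5.45120368e-01, -3.09371591e+00,  1.91407556e-03]), 'wrist_force': array([ 0.00356501,  0.48373404, -1.45848267]), 'wrist_torque': array([-0.05607547,  0.00971559,  0.01214547]), 'gripper_force': 0.0, 'finger_gap': 0.08529974326558928}
```

View pics/scene0.png

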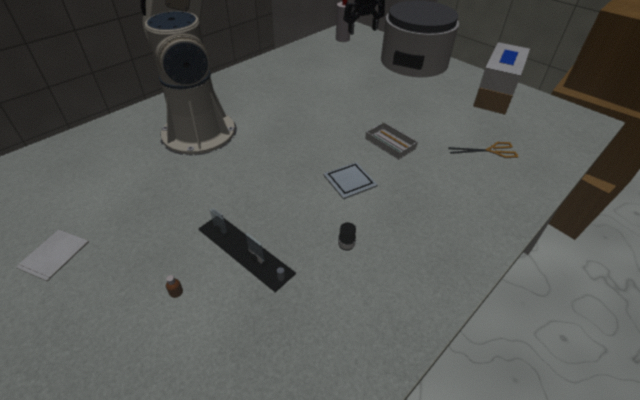

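View pics/top0.png

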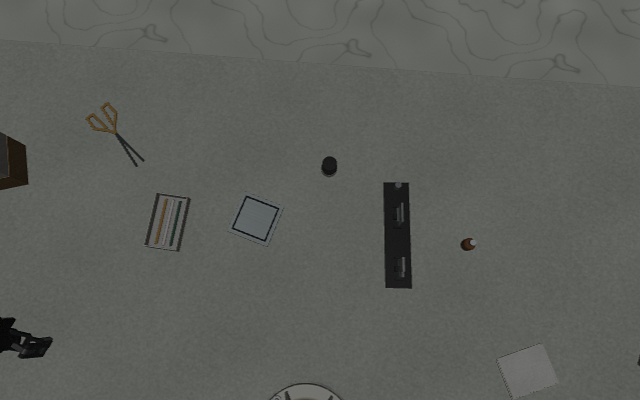

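The scene view shows the rack running (200,228) to (293,272), with the post at (281,272) and slides at (256,250) and (218,220). In the top view the post is at (398,185), the slots at (400,213) and (402,266), the pad at (255,219), the jar at (329,166) and the bottle at (468,244).

```bash
cat > h.py <<'E'
import numpy as np, cv2
from scipy.spatial.transform import Rotation as R
from cell import bot, vision
def ray(c,u,v):
    W=np.array(c["world_to_cam"]); 
    x,y=(u-c["cx"])/c["fx"],(v-c["cy"])/c["fy"]
    d=np.array([x,-y,-1.]); return -W[:3,:3].T@W[:3,3], W[:3,:3].T@d
def onz(c,u,v,z):
    o,d=ray(c,u,v); return o+d*(z-o[2])/d[2]
def proj(c,p):
    W=np.array(c["world_to_cam"]); q=W[:3,:3]@p+W[:3,3]
    return c["cx"]+c["fx"]*q[0]/-q[2], c["cy"]-c["fy"]*q[1]/-q[2]
def rect(c,mask,box,z):
    m=np.zeros_like(mask); x0,y0,x1,y1=box; m[y0:y1,x0:x1]=mask[y0:y1,x0:x1]
    m=cv2.morphologyEx(m,cv2.MORPH_CLOSE,np.ones((5,5)))
    k=max(cv2.findContours(m,cv2.RETR_EXTERNAL,cv2.CHAIN_APPROX_NONE)[0],key=cv2.contourArea)
    w=np.array([onz(c,*p,z)[:2] for p in k[:,0].astype(float)],np.float32)
    return cv2.minAreaRect(w)
E
python3 - <<'E'
from h import *
t=vision.capture("top"); s=vision.capture("scene")
g=cv2.cvtColor(t["pixels"],cv2.COLOR_RGB2GRAY); gs=cv2.cvtColor(s["pixels"],cv2.COLOR_RGB2GRAY)
print("gray desk",g[240,350],"rack",g[240,398],"pad",g[218,255],g[200,243:249])
print("rack top",rect(t,((g<50)*255).astype('uint8'),(375,175,420,300),.008))
print("rack scene",rect(s,((gs<50)*255).astype('uint8'),(190,205,300,295),.008))
print("padframe top",rect(t,((g<60)*255).astype('uint8'),(225,190,290,250),.012))
print("padframe scene",rect(s,((gs<70)*255).astype('uint8'),(320,160,380,200),.012))
for n,p,q,z in (("post",(398,185),(281,270),.04),("bottle",(472,241),(170,278),.06),("jar",(329,162),(348,229),.065)):
    print(n,onz(t,*p,z)[:2],onz(s,*q,z)[:2])
a=cv2.resize(t["pixels"][170:300,370:430],None,fx=4.5,fy=4.5,interpolation=cv2.INTER_CUBIC)
b=cv2.resize(s["pixels"][200:300,190:300],None,fx=4.5,fy=4.5,interpolation=cv2.INTER_CUBIC)
o=np.zeros((590,780,3),'uint8'); o[:a.shape[0],:a.shape[1]]=a; o[:b.shape[0],280:280+b.shape[1]]=b
cv2.imwrite("pics/crop1.png",np.clip(o[:,:,::-1]*1.8,0,255).astype('uint8'))
E
```

```text
gray desk 95 rack 24 pad 99 [ 62  21  61  93 100 101]
rack top ((0.524283766746521, -0.20488058030605316), (0.29030388593673706, 0.06949223577976227), 3.865668773651123)
rack scene ((0.527134895324707, -0.20635241270065308), (0.2897035479545593, 0.06988976150751114), 3.9925501346588135)
padframe top ((0.5337508916854858, 0.1847362071275711), (0.09928875416517258, 0.10022784024477005), 73.39354705810547)
padframe scene ((0.5397821068763733, 0.17771287262439728), (0.1108977347612381, 0.11696158349514008), 73.45132446289062)
post [ 0.65195402 -0.19646459] [ 0.65669704 -0.19470714]
bottle [ 0.51236676 -0.39011306] [ 0.5121864  -0.39177153]
jar [ 0.69338259 -0.00472281] [ 0.69486822 -0.00734548]
```

View pics/crop1.png

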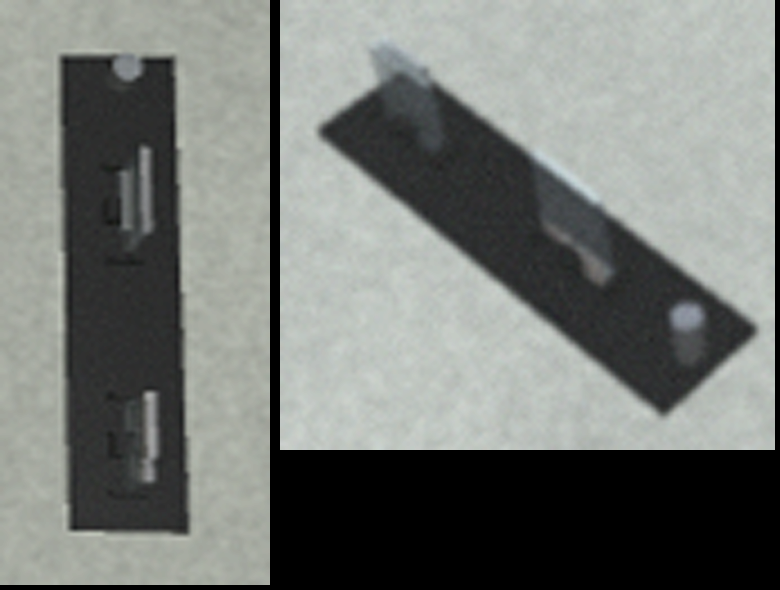

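Post slide: the pinkish-white frosted strip is at the bottom, with the notch lower-left at (560,235) in the scene crop. That fits slide B, and the far slide has its white end up (A). I'll check this with the wrist camera. Plan: grip with the tool tilted 45° so the final tilt stays easy for the wrist.

```bash
cat >> h.py <<'E'
A=np.deg2rad(3.93); ry=np.array([np.cos(A),np.sin(A),0]); u=np.array([-ry[1],ry[0],0]); zh=np.array([0,0,1.])
slot=np.array([.5257,-.2056,0])+.045*ry
padc=np.array([.5345,.184,0])
def frame(y,z): return np.column_stack([np.cross(y,z),y,z])
def grasp(tilt=45):
    s,c=np.sin(np.deg2rad(tilt)),np.cos(np.deg2rad(tilt)); return frame(ry,s*u-c*zh)
def final(az,tilt=45):
    s,c=np.sin(np.deg2rad(tilt)),np.cos(np.deg2rad(tilt)); r=np.array([np.cos(az),np.sin(az),0])
    return frame(np.cross(zh,r),c*r-s*zh)
def delta(p,Rm):
    st=bot.state(); R0=R.from_rotvec(st["tool_rot"]); d=R0.inv().apply(np.array(p)-st["eef_pos"])
    w=(R0.inv()*R.from_matrix(Rm)).as_rotvec()
    print("d",d.round(4),"r",w.round(4),"| q",st["joint_pos"].round(2),"tcp",st["eef_pos"].round(3),"t",round(st["time_s"],1),"gap",round(st["finger_gap"],4),"F",round(st["gripper_force"],1),"wf",st["wrist_force"].round(1))
E
python3 - <<'E'
from h import *
Rg=grasp(); g=slot+[0,0,.058]
print(slot,Rg)
delta(g+(.019-.13)*Rg[:,2]+[0,0,.05],Rg)
E
```

```text
[ 0.57059418 -0.2025158   0.        ] [[-0.04846345  0.99764853 -0.04846345]
 [ 0.70544404  0.06853767  0.70544404]
 [ 0.70710678  0.         -0.70710678]]
d [-0.6373 -0.6917  0.0449] r [-0.4527  0.6952  1.0905] | q [ 1.22  0.35  1.63  0.    1.16 -0.  ] tcp [0.213 0.587 0.231] t 0.2 gap 0.0854 F 0.0 wf [ 1.  -0.7  0.1]
```

```bash
python3 -m jog '[{"dx":-0.637,"dy":-0.692,"dz":-0.02,"rx":-0.453,"ry":0.695,"rz":1.09,"fingers":-1},{"dx":-0.637,"dy":-0.692,"dz":-0.02,"rx":-0.453,"ry":0.695,"rz":1.09,"fingers":-1},{"dx":-0.637,"dy":-0.692,"dz":-0.02,"rx":-0.453,"ry":0.695,"rz":1.09,"fingers":-1},{"dx":-0.637,"dy":-0.692,"dz":-0.02,"rx":-0.453,"ry":0.695,"rz":1.09,"fingers":-1},{"dx":-0.637,"dy":-0.692,"dz":-0.02,"rx":-0.453,"ry":0.695,"rz":1.09,"fingers":-1}]'
python3 - <<'E'
from h import *
Rg=grasp(); g=slot+[0,0,.058]
delta(g+(.019-.13)*Rg[:,2]+[0,0,.05],Rg)
E
```

```text
time_s: 0.7
eef_pos: [0.3089, 0.3587, 0.2369]
tool_rot: [-1.275, -2.478, -0.431]
wrist_force: [1.5, -0.6, -0.7]
finger_gap: 0.0851
gripper_force: 0.0
d [-0.632  -0.1422 -0.2513] r [-0.2051  0.3172  0.5003] | q [ 0.55  0.06  2.08  0.53  0.98 -0.37] tcp [0.309 0.359 0.237] t 0.7 gap 0.0851 F 0.0 wf [ 1.5 -0.6 -0.7]
```

```bash
python3 -m jog '[{"dx":-0.632,"dy":-0.142,"dz":-0.251,"rx":-0.205,"ry":0.317,"rz":0.5},{"dx":-0.632,"dy":-0.142,"dz":-0.251,"rx":-0.205,"ry":0.317,"rz":0.5},{"dx":-0.632,"dy":-0.142,"dz":-0.251,"rx":-0.205,"ry":0.317,"rz":0.5},{"dx":-0.632,"dy":-0.142,"dz":-0.251,"rx":-0.205,"ry":0.317,"rz":0.5},{"dx":-0.632,"dy":-0.142,"dz":-0.251,"rx":-0.205,"ry":0.317,"rz":0.5}]' >/dev/null
python3 - <<'E'
from h import *
Rg=grasp(); g=slot+[0,0,.058]
delta(g+(.019-.13)*Rg[:,2]+[0,0,.05],Rg)
E
```

```text
d [-0.632  -0.1422 -0.2513] r [-0.2051  0.3172  0.5003] | q [ 0.55  0.06  2.08  0.53  0.98 -0.37] tcp [0.309 0.359 0.237] t 0.7 gap 0.0851 F 0.0 wf [ 1.5 -0.6 -0.7]$[0]: bad value
```

```bash
python3 -m jog '[{"dx":-0.632,"dy":-0.142,"dz":-0.251,"rx":-0.205,"ry":0.317,"rz":0.5,"fingers":-1},{"dx":-0.632,"dy":-0.142,"dz":-0.251,"rx":-0.205,"ry":0.317,"rz":0.5,"fingers":-1},{"dx":-0.632,"dy":-0.142,"dz":-0.251,"rx":-0.205,"ry":0.317,"rz":0.5,"fingers":-1},{"dx":-0.632,"dy":-0.142,"dz":-0.251,"rx":-0.205,"ry":0.317,"rz":0.5,"fingers":-1},{"dx":-0.632,"dy":-0.142,"dz":-0.251,"rx":-0.205,"ry":0.317,"rz":0.5,"fingers":-1}]' >/dev/null
python3 - <<'E'
from h import *
Rg=grasp(); g=slot+[0,0,.058]
delta(g+(.019-.13)*Rg[:,2]+[0,0,.05],Rg)
E
```

```text
d [-0.3381  0.1491 -0.2898] r [-0.0004  0.001  -0.0002] | q [-0.22  0.2   2.15  0.81  1.21 -0.75] tcp [0.397 0.152 0.22 ] t 1.2 gap 0.085 F 0.0 wf [ 1.5 -0.2 -1.3]
```

```bash
python3 -m jog '[{"dx":-0.338,"dy":0.149,"dz":-0.29,"rx":0,"ry":0,"rz":0,"fingers":-1},{"dx":-0.338,"dy":0.149,"dz":-0.29,"rx":0,"ry":0,"rz":0,"fingers":-1},{"dx":-0.338,"dy":0.149,"dz":-0.29,"rx":0,"ry":0,"rz":0,"fingers":-1},{"dx":-0.338,"dy":0.149,"dz":-0.29,"rx":0,"ry":0,"rz":0,"fingers":-1},{"dx":-0.338,"dy":0.149,"dz":-0.29,"rx":0,"ry":0,"rz":0,"fingers":-1}]' >/dev/null
python3 - <<'E'
from h import *
Rg=grasp(); g=slot+[0,0,.058]
delta(g+(.019-.13)*Rg[:,2]+[0,0,.05],Rg)
E
```

```text
d [-0.1588  0.0677 -0.135 ] r [-0.0035  0.0041  0.0028] | q [-0.56  0.46  1.79  0.61  1.45 -0.89] tcp [ 0.493 -0.078  0.203] t 1.7 gap 0.0857 F 0.0 wf [ 0.8  0.7 -0.2]
```

```bash
python3 -m jog '[{"dx":-0.159,"dy":0.068,"dz":-0.135,"rx":0,"ry":0,"rz":0,"fingers":-1},{"dx":-0.159,"dy":0.068,"dz":-0.135,"rx":0,"ry":0,"rz":0,"fingers":-1},{"dx":-0.159,"dy":0.068,"dz":-0.135,"rx":0,"ry":0,"rz":0,"fingers":-1},{"dx":-0.159,"dy":0.068,"dz":-0.135,"rx":0,"ry":0,"rz":0,"fingers":-1},{"dx":-0.159,"dy":0.068,"dz":-0.135,"rx":0,"ry":0,"rz":0,"fingers":-1}]' >/dev/null
python3 - <<'E'
from h import *
Rg=grasp(); g=slot+[0,0,.058]
delta(g+(.019-.13)*Rg[:,2]+[0,0,.05],Rg)
c=vision.capture("wrist"); print({k:c[k] for k in c if k!="pixels"})
cv2.imwrite("pics/w1.png",np.clip(c["pixels"][:,:,::-1]*1.6,0,255).astype('uint8'))
E
```

```text
d [ 0.002  -0.0008  0.0005] r [-0.002   0.0055  0.002 ] | q [-0.72  0.74  1.32  0.52  1.68 -0.9 ] tcp [ 0.577 -0.283  0.185] t 2.2 gap 0.0852 F 0.0 wf [-0.1  0.5 -1.1]
{'fx': 309.70691628693146, 'fy': 309.70691628693146, 'cx': 317.96710154932634, 'cy': 204.31013354068372, 'world_to_cam': array([[ 9.97464030e-01,  7.11705406e-02, -5.13342287e-04,
        -5.56003587e-01],
       [-6.35308331e-02,  8.93597604e-01,  4.44350262e-01,
         1.74847563e-01],
       [ 3.20833698e-02, -4.43190790e-01,  8.95852991e-01,
        -4.70053812e-01],
       [ 0.00000000e+00,  0.00000000e+00,  0.00000000e+00,
         1.00000000e+00]])}
```

View pics/w1.png

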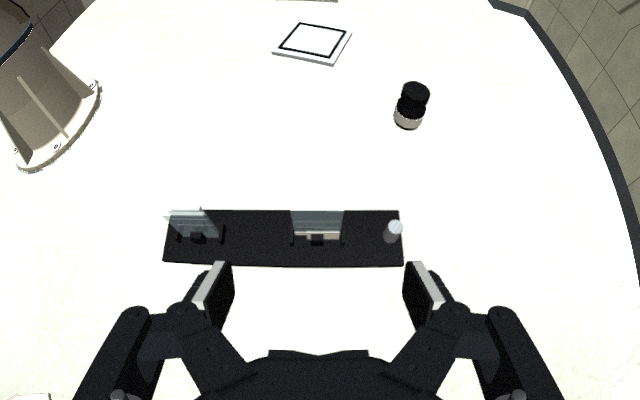

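The wrist view shows the post slide at about (317,225), with a white strip at its foot and the post at (392,232). The fingers straddle it. I'll zoom in to check the notch and measure the slide's edges.

```bash
cat >> h.py <<'E'
def fish(c,u,v,z):
    W=np.array(c["world_to_cam"]); a=np.array([(u-c["cx"])/c["fx"],(v-c["cy"])/c["fy"]]); th=np.hypot(*a); a=a/th*np.sin(th)
    d=W[:3,:3].T@[a[0],-a[1],-np.cos(th)]; o=-W[:3,:3].T@W[:3,3]; return (o+d*(z-o[2])/d[2]).round(4)
E
python3 - <<'E'
from h import *
c=vision.capture("wrist"); p=c["pixels"]
o=np.vstack([cv2.resize(p[200:275,x:x+100],None,fx=7,fy=3.9*1.0,interpolation=cv2.INTER_CUBIC) for x in (150,270)])
cv2.imwrite("pics/w2.png",np.clip(o[:,:,::-1]*1.5,0,255).astype('uint8'))
b=(p[:,:,0].astype(int)-p[:,:,2])[220:250,285:350]
g=cv2.cvtColor(p,cv2.COLOR_RGB2GRAY)
print(g[218,284:350]); print(g[205:245,325]);
E
```

```text
[18 21 22 21 14 17 26 40 54 53 54 53 53 56 53 56 51 52 55 53 56 53 55 57
 55 52 57 54 53 52 53 54 57 53 52 56 53 54 55 48 50 56 54 49 58 55 55 54
 54 54 53 54 54 55 49 54 55 45 31 17 15 15 26 23 23 24]
[198 200 200 180 134  69  57  55  58  54  53  52  53  56  57  55  57  54
  52  51  56  58  57  55  68 123 132  94  95  96  92  96  92  70  21  22
  17  19  18  17]
```

View pics/w2.png

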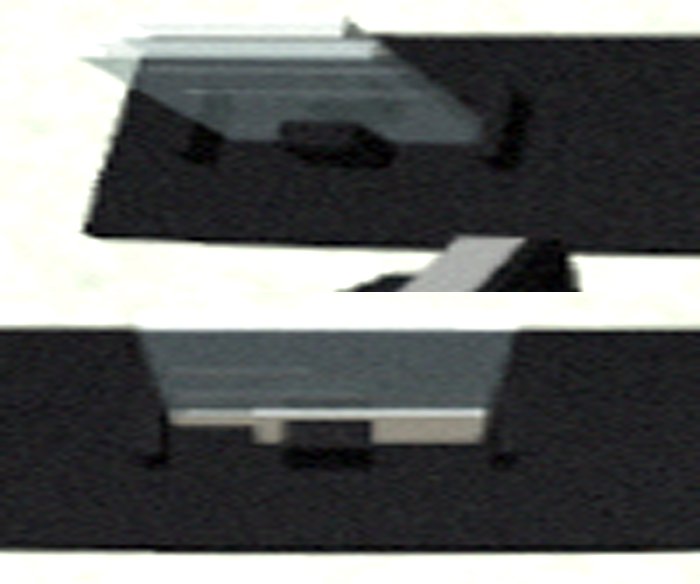

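The zoom confirms it. The post slide has its frosted strip at the foot, at crop (165–490, 408–445), with the notch lower-left. So it is slide B, and its label faces the gripper side (rack +x). The far slide is A.

Run:
```python
from h import *
c=vision.capture("wrist")
a,b=fish(c,293.6,238.5,.008),fish(c,340,238.5,.008); print(a,b,b-a,(a+b)/2,slot)
Rg=grasp(); g=slot+[0,0,.058]
delta(g+(.021)*Rg[:,2],Rg)
```

```text
[ 0.5434 -0.2036  0.008 ] [ 0.5967 -0.1998  0.008 ] [0.0533 0.0038 0.    ] [ 0.57005 -0.2017   0.008  ] [ 0.57059418 -0.2025158   0.        ]
d [-0.0351  0.0005  0.1659] r [-0.0035  0.0035  0.0021] | q [-0.72  0.74  1.33  0.52  1.68 -0.9 ] tcp [ 0.576 -0.279  0.186] t 2.4 gap 0.0853 F 0.0 wf [-0.5 -0.4  0.7]
```

```bash
python3 -m jog '[{"dx":-0.035,"dy":0,"dz":0.02,"rx":-0.003,"ry":0.003,"rz":0.002,"fingers":-1},{"dx":-0.035,"dy":0,"dz":0.06,"rx":-0.003,"ry":0.003,"rz":0.002,"fingers":-1},{"dx":-0.035,"dy":0,"dz":0.1,"rx":-0.003,"ry":0.003,"rz":0.002,"fingers":-1},{"dx":-0.035,"dy":0,"dz":0.14,"rx":-0.003,"ry":0.003,"rz":0.002,"fingers":-1},{"dx":-0.035,"dy":0,"dz":0.166,"rx":-0.003,"ry":0.003,"rz":0.002,"fingers":-1}]' >/dev/null
python3 -m jog '[{"dx":0,"dy":0,"dz":0,"rx":0,"ry":0,"rz":0,"fingers":-1},{"dx":0,"dy":0,"dz":0,"rx":0,"ry":0,"rz":0,"fingers":-1}]' >/dev/null
python3 - <<'E'
from h import *
Rg=grasp(); g=slot+[0,0,.058]
delta(g+(.021)*Rg[:,2],Rg)
c=vision.capture("wrist"); cv2.imwrite("pics/w3.png",np.clip(c["pixels"][:,:,::-1]*1.5,0,255).astype('uint8'))
E
```

```text
d [-0.0024  0.0005  0.0001] r [-0.0018  0.0007  0.002 ] | q [-0.63  0.83  1.53  0.58  1.39 -0.99] tcp [ 0.569 -0.186  0.045] t 3.0 gap 0.0852 F 0.0 wf [-0.4 -0.3  0.6]
```

View pics/w3.png

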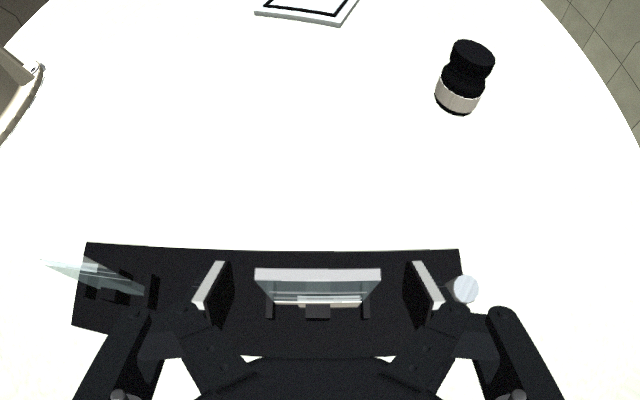

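The slide's top edge spans columns 255–380, centred between the pads (inner faces at 233 and 405). Closing at 20 N.

```bash
for i in 1; do python3 -m jog '[{"dx":0,"dy":0,"dz":0,"rx":0,"ry":0,"rz":0,"fingers":1},{"dx":0,"dy":0,"dz":0,"rx":0,"ry":0,"rz":0,"fingers":1},{"dx":0,"dy":0,"dz":0,"rx":0,"ry":0,"rz":0,"fingers":1},{"dx":0,"dy":0,"dz":0,"rx":0,"ry":0,"rz":0,"fingers":1},{"dx":0,"dy":0,"dz":0,"rx":0,"ry":0,"rz":0,"fingers":1}]' 20; done
python3 -m jog '[{"dx":0,"dy":0,"dz":0,"rx":0,"ry":0,"rz":0,"fingers":1},{"dx":0,"dy":0,"dz":0,"rx":0,"ry":0,"rz":0,"fingers":1},{"dx":0,"dy":0,"dz":0,"rx":0,"ry":0,"rz":0,"fingers":1},{"dx":0,"dy":0,"dz":0,"rx":0,"ry":0,"rz":0,"fingers":1},{"dx":0,"dy":0,"dz":0,"rx":0,"ry":0,"rz":0,"fingers":1}]'
python3 - <<'E'
from h import *
delta(bot.state()["eef_pos"]+[0,0,.15],grasp())
E
```

```text
time_s: 3.6
eef_pos: [0.5695, -0.1875, 0.045]
tool_rot: [-1.691, -1.814, -0.7]
wrist_force: [-0.7, -2.3, 5.7]
finger_gap: 0.0494
gripper_force: 23.7
time_s: 4.1
eef_pos: [0.5695, -0.1874, 0.045]
tool_rot: [-1.69, -1.814, -0.7]
wrist_force: [-1.3, -1.9, 6.7]
finger_gap: 0.0495
gripper_force: 23.7
d [ 0.1059  0.0002 -0.1062] r [0.0003 0.0015 0.0019] | q [-0.63  0.83  1.53  0.58  1.39 -0.99] tcp [ 0.57  -0.187  0.045] t 4.1 gap 0.0495 F 23.7 wf [-1.3 -1.9  6.7]
```

Gripped at 49.5 mm. Now lifting straight up.

```bash
python3 -m jog '[{"dx":0.011,"dy":0,"dz":-0.011,"rx":0,"ry":0,"rz":0,"fingers":1},{"dx":0.03,"dy":0,"dz":-0.03,"rx":0,"ry":0,"rz":0,"fingers":1},{"dx":0.055,"dy":0,"dz":-0.055,"rx":0,"ry":0,"rz":0,"fingers":1},{"dx":0.08,"dy":0,"dz":-0.08,"rx":0,"ry":0,"rz":0,"fingers":1},{"dx":0.106,"dy":0,"dz":-0.106,"rx":0,"ry":0,"rz":0,"fingers":1}]' >/dev/null
python3 -m jog '[{"dx":0,"dy":0,"dz":0,"rx":0,"ry":0,"rz":0,"fingers":1},{"dx":0,"dy":0,"dz":0,"rx":0,"ry":0,"rz":0,"fingers":1}]' >/dev/null
python3 - <<'E'
from h import *
az=np.arctan2(padc[1],padc[0]); r=np.array([np.cos(az),np.sin(az),0]); Rf=final(az)
# frosted centre at slide z .011; grasp z ~ .050
tgt=padc+[0,0,.125]-.039*r+.021*Rf[:,2]; print(tgt)
delta(tgt+[0,0,.1],Rf)
c=vision.capture("wrist"); cv2.imwrite("pics/w4.png",np.clip(c["pixels"][:,:,::-1]*1.5,0,255).astype('uint8'))
E
```

```text
[0.51166444 0.17613893 0.11015076]
d [ 0.27   -0.0319  0.2477] r [-1.1000e-03 -1.0708e+00 -1.9775e+00] | q [-0.63  0.64  1.49  0.57  1.58 -0.87] tcp [ 0.569 -0.187  0.195] t 4.8 gap 0.0493 F 23.2 wf [ 0.5 -0.2 -1. ]
```

View pics/w4.png

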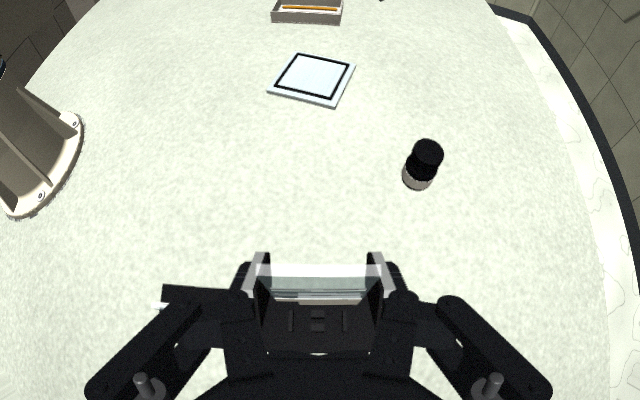

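The slide is held between the pads and clear of the rack, and the other slide is undisturbed. I'll check the target orientation, then turn and traverse.

```bash
python3 -c "
from h import *
az=np.arctan2(padc[1],padc[0]);M=final(az)@grasp().T;print((M@-u).round(3),(M@-zh).round(3))"
python3 -m jog '[{"dx":0.27,"dy":-0.032,"dz":0.248,"rx":0,"ry":-1.07,"rz":-1.978,"fingers":1},{"dx":0.27,"dy":-0.032,"dz":0.248,"rx":0,"ry":-1.07,"rz":-1.978,"fingers":1},{"dx":0.27,"dy":-0.032,"dz":0.248,"rx":0,"ry":-1.07,"rz":-1.978,"fingers":1},{"dx":0.27,"dy":-0.032,"dz":0.248,"rx":0,"ry":-1.07,"rz":-1.978,"fingers":1},{"dx":0.27,"dy":-0.032,"dz":0.248,"rx":0,"ry":-1.07,"rz":-1.978,"fingers":1}]' >/dev/null
cat > t.py <<'E'
from h import *
import sys
az=np.arctan2(padc[1],padc[0]); r=np.array([np.cos(az),np.sin(az),0]); Rf=final(az)
delta(padc+[0,0,.125+float(sys.argv[1])]-.039*r+.021*Rf[:,2],Rf)
E
python3 t.py .1
```

```text
[0. 0. 1.] [0.946 0.325 0.   ]
d [0.0933 0.0537 0.0428] r [ 2.0000e-04 -7.1500e-01 -1.3145e+00] | q [-0.18  0.25  1.94  0.55  1.02 -1.18] tcp [0.529 0.062 0.203] t 5.3 gap 0.0495 F 23.2 wf [1.4 1.3 0.1]
```

```bash
python3 -m jog '[{"dx":0.093,"dy":0.054,"dz":0.043,"rx":0,"ry":-0.715,"rz":-1.314,"fingers":1},{"dx":0.093,"dy":0.054,"dz":0.043,"rx":0,"ry":-0.715,"rz":-1.314,"fingers":1},{"dx":0.093,"dy":0.054,"dz":0.043,"rx":0,"ry":-0.715,"rz":-1.314,"fingers":1},{"dx":0.093,"dy":0.054,"dz":0.043,"rx":0,"ry":-0.715,"rz":-1.314,"fingers":1},{"dx":0.093,"dy":0.054,"dz":0.043,"rx":0,"ry":-0.715,"rz":-1.314,"fingers":1}]' >/dev/null
python3 t.py .1
```

```text
d [ 0.0009  0.0003 -0.    ] r [ 6.000e-04 -3.573e-01 -6.527e-01] | q [ 0.23  0.06  2.15  0.33  0.51 -1.31] tcp [0.512 0.176 0.21 ] t 5.8 gap 0.0497 F 23.2 wf [-0.6  0.3 -0.5]
```

```bash
python3 -m jog '[{"dx":0,"dy":0,"dz":0,"rx":0,"ry":-0.357,"rz":-0.653,"fingers":1},{"dx":0,"dy":0,"dz":0,"rx":0,"ry":-0.357,"rz":-0.653,"fingers":1},{"dx":0,"dy":0,"dz":0,"rx":0,"ry":-0.357,"rz":-0.653,"fingers":1},{"dx":0,"dy":0,"dz":0,"rx":0,"ry":-0.357,"rz":-0.653,"fingers":1},{"dx":0,"dy":0,"dz":0,"rx":0,"ry":-0.357,"rz":-0.653,"fingers":1}]' >/dev/null
python3 t.py .1;python3 t.py 0
```

```text
d [0.0039 0.0007 0.0064] r [-0.0029 -0.0208 -0.001 ] | q [ 0.33  0.    2.37  0.22 -0.   -1.8 ] tcp [0.51  0.175 0.217] t 6.3 gap 0.0492 F 23.2 wf [ 9.7 -1.6  6.6]
d [0.0731 0.0009 0.0786] r [-0.0029 -0.0208 -0.001 ] | q [ 0.33  0.    2.37  0.22 -0.   -1.8 ] tcp [0.51  0.175 0.217] t 6.3 gap 0.0492 F 23.2 wf [ 9.7 -1.6  6.6]
```

The wrist has hit its j5 = 0 limit with the tool radial, so I need a different yaw at the end. I'll fit the arm geometry from the logged poses (linear in the lengths) and check which yaws fit the joint ranges.

```bash
cat > k.py <<'E'
from h import *
from scipy.optimize import least_squares
Q=np.array([[1.2196,.3536,1.634,0,1.1552,-.0024],[.55,.06,2.08,.53,.98,-.37],[-.22,.2,2.15,.81,1.21,-.75],[-.56,.46,1.79,.61,1.45,-.89],[-.72,.74,1.32,.52,1.68,-.9],[-.63,.83,1.53,.58,1.39,-.99],[-.63,.64,1.49,.57,1.58,-.87],[-.18,.25,1.94,.55,1.02,-1.18],[.23,.06,2.15,.33,.51,-1.31],bot.state()["joint_pos"]])
P=np.array([[.2135,.587,.2306],[.309,.359,.237],[.397,.152,.22],[.493,-.078,.203],[.577,-.283,.185],[.569,-.186,.045],[.569,-.187,.195],[.529,.062,.203],[.512,.176,.21],bot.state()["eef_pos"]])
E3=np.eye(3); z=E3[2]; x=E3[0]
rot=lambda a,t:R.from_euler(a,t)
def cols(q,s4=1):
    r1=rot('z',q[0]); r2=r1*rot('y',q[1]); r3=r1*rot('y',q[1]+q[2]); r5=r3*rot('z',s4*q[3])*rot('y',q[4])
    return np.column_stack([r1.apply(x),z,r2.apply(z),r3.apply(x),r3.apply(z),r5.apply(z)]),r5
best=None
for s in (1,-1):
    M=np.vstack([cols(q,s)[0] for q in Q]); L=np.linalg.lstsq(M,P.ravel(),rcond=None)[0]
    e=np.abs(M@L-P.ravel()).max(); print("s4",s,L.round(3),"maxerr",e.round(4))
    if best is None or e<best[0]: best=(e,s,L)
_,S4,L=best
st=bot.state(); Rm=R.from_rotvec(st["tool_rot"]); R0=R.from_rotvec([-.54512,-3.0937,.0019])
r0=cols(Q[0],S4)[1]; rel=(r0.inv()*R0).as_rotvec()[2]; relm=(cols(Q[-1],S4)[1].inv()*Rm).as_rotvec()[2]
s6=1 if abs(R.from_rotvec([0,0,relm-rel-Q[-1][5]]).magnitude())<.2 else -1; print("c",rel,relm,"s6",s6)
lo=np.array([-2.63,-.92,.06,-1.3,.0,-3.02]);hi=np.array([2.63,2.1,2.66,4.44,2.69,3.02])
def fk(q):
    C,r5=cols(q,S4); return C@L, r5*rot('z',rel+s6*q[5])
def ik(p,Rt,q0):
    Rt=R.from_matrix(Rt)
    def f(q):
        pp,rr=fk(q); return np.r_[(pp-p)*5,(Rt.inv()*rr).as_rotvec()]
    return least_squares(f,np.clip(q0,lo+.01,hi-.01),bounds=(lo,hi))
E
python3 - <<'E'
from k import *
for hgt in (.12,.15):
  for d in range(-120,121,20):
    az=np.arctan2(padc[1],padc[0])+np.deg2rad(d); r=np.array([np.cos(az),np.sin(az),0]); Rf=final(az)
    p=padc+[0,0,hgt]-.039*r+.021*Rf[:,2]
    b=min((ik(p,Rf,q0) for q0 in ([.3,.1,2.2,-.8,.6,-.8],[.3,.1,2.2,.8,.6,-2],[.3,.3,2.,2,.8,0],[.3,.3,2.,-1,.8,2])),key=lambda s:s.cost)
    print(hgt,d,b.cost.round(5),b.x.round(2))
E
```

```text
s4 1 [0.003 0.295 0.568 0.061 0.493 0.343] maxerr 0.0035
s4 -1 [ 0.518  0.331 -0.102  0.167  0.15  -0.222] maxerr 0.182
c 1.5684258389180363 -0.22428308669203412 s6 1
0.12 -120 0.0 [ 0.65  0.76  1.5  -0.49  1.53  1.03]
0.12 -100 0.0 [ 0.74  0.68  1.67 -0.65  1.35  0.92]
0.12 -80 0.0 [ 0.8   0.59  1.87 -0.84  1.14  0.84]
0.12 -60 0.0 [ 0.82  0.5   2.07 -1.09  0.92  0.82]
0.12 -40 0.00285 [ 0.77  0.4   2.21 -1.3   0.71  0.7 ]
0.12 -20 0.0 [0.61 0.36 2.4  4.15 0.52 1.11]
0.12 0 0.0 [0.33 0.33 2.46 3.14 0.44 1.57]
0.12 20 0.0 [0.05 0.36 2.4  2.14 0.52 2.03]
0.12 40 0.0 [-0.11  0.41  2.26  1.48  0.7   2.26]
0.12 60 0.0 [-0.16  0.5   2.07  1.09  0.92  2.32]
0.12 80 0.0 [-0.14  0.59  1.87  0.84  1.14  2.3 ]
0.12 100 0.0 [-0.07  0.68  1.67  0.65  1.35  2.23]
0.12 120 0.0 [0.01 0.76 1.5  0.49 1.53 2.11]
0.15 -120 0.0 [ 0.65  0.72  1.49 -0.49  1.57  1.01]
0.15 -100 0.0 [ 0.74  0.64  1.67 -0.65  1.39  0.89]
0.15 -80 0.0 [ 0.8   0.54  1.86 -0.82  1.18  0.8 ]
0.15 -60 0.0 [ 0.82  0.44  2.06 -1.05  0.95  0.75]
0.15 -40 0.00072 [ 0.77  0.34  2.22 -1.3   0.72  0.67]
0.15 -20 0.0 [0.61 0.27 2.39 4.31 0.47 0.93]
0.15 0 0.0 [0.33 0.24 2.45 3.14 0.33 1.57]
0.15 20 0.0 [0.05 0.27 2.39 1.98 0.47 2.22]
0.15 40 0.0 [-0.11  0.34  2.25  1.39  0.71  2.39]
0.15 60 0.0 [-0.16  0.44  2.06  1.05  0.95  2.4 ]
0.15 80 0.0 [-0.14  0.54  1.86  0.82  1.18  2.35]
0.15 100 0.0 [-0.07  0.64  1.67  0.65  1.39  2.26]
0.15 120 0.0 [0.01 0.72 1.49 0.49 1.57 2.13]
```

The fit is good to 3.5 mm. Yaw −90° (tool pointing towards −y) sits well inside the ranges. I'll check the route: raise, yaw, then lower.

```bash
cat > t2.py <<'E'
from k import *
import sys
def tgt(h,d):
    az=np.arctan2(padc[1],padc[0])+np.deg2rad(d); r=np.array([np.cos(az),np.sin(az),0]); Rf=final(az)
    return padc+[0,0,h]-.039*r+.021*Rf[:,2],Rf
if len(sys.argv)>1: delta(*tgt(float(sys.argv[1]),float(sys.argv[2])))
E
python3 - <<'E'
from t2 import *
q=bot.state()["joint_pos"]
for h,d in [(.27,0),(.32,0),(.35,-5),(.35,-15),(.35,-30),(.35,-45),(.35,-60),(.35,-75),(.35,-90),(.25,-90),(.18,-90),(.12,-90)]:
    s=ik(*tgt(h,d),q); q=s.x; print(h,d,s.cost.round(5),q.round(2))
E
python3 t2.py .35 0; python3 t2.py .35 -30
```

```text
s4 1 [0.003 0.295 0.568 0.061 0.493 0.343] maxerr 0.0035
s4 -1 [ 0.518  0.331 -0.102  0.167  0.15  -0.222] maxerr 0.182
c 1.5684258389180363 -0.22428308669203412 s6 1
0.27 0 0.0 [ 0.33 -0.07  2.34 -0.    0.09 -1.57]
0.32 0 0.0 [ 0.33 -0.17  2.28 -0.    0.24 -1.57]
0.35 -5 0.0 [ 0.41 -0.21  2.24 -0.34  0.35 -1.13]
0.35 -15 0.0 [ 0.55 -0.18  2.22 -0.76  0.5  -0.52]
0.35 -30 0.0 [ 0.71 -0.09  2.14 -0.92  0.77 -0.08]
0.35 -45 0.0 [ 0.8   0.02  2.04 -0.91  1.01  0.16]
0.35 -60 0.0 [ 0.82  0.14  1.91 -0.85  1.22  0.33]
0.35 -75 0.0 [ 0.81  0.25  1.77 -0.78  1.4   0.47]
0.35 -90 0.0 [ 0.77  0.35  1.63 -0.69  1.57  0.59]
0.25 -90 0.0 [ 0.77  0.45  1.71 -0.7   1.42  0.72]
0.18 -90 0.0 [ 0.77  0.55  1.75 -0.72  1.32  0.8 ]
0.12 -90 0.0 [ 0.77  0.63  1.77 -0.74  1.25  0.88]
s4 1 [0.003 0.295 0.568 0.061 0.493 0.343] maxerr 0.0035
s4 -1 [ 0.518  0.331 -0.102  0.167  0.15  -0.222] maxerr 0.182
c 1.5684258389180363 -0.22428308669203412 s6 1
d [-0.0826  0.0006 -0.0838] r [-0.0029 -0.0208 -0.001 ] | q [ 0.33  0.    2.37  0.22 -0.   -1.8 ] tcp [0.51  0.175 0.217] t 6.3 gap 0.0492 F 23.2 wf [ 9.7 -1.6  6.6]
s4 1 [0.003 0.295 0.568 0.061 0.493 0.343] maxerr 0.0035
s4 -1 [ 0.518  0.331 -0.102  0.167  0.15  -0.222] maxerr 0.182
c 1.5684258389180363 -0.22428308669203412 s6 1
d [-0.0849  0.0126 -0.0816] r [ 0.3635 -0.02    0.373 ] | q [ 0.33  0.    2.37  0.22 -0.   -1.8 ] tcp [0.51  0.175 0.217] t 6.3 gap 0.0492 F 23.2 wf [ 9.7 -1.6  6.6]
```

```bash
sed -i 's/^    e=.*$/    e=np.abs(M@L-P.ravel()).max()/; s/; print("c",rel,relm,"s6",s6)//' k.py
python3 -m jog '[{"dx":-0.02,"dy":0,"dz":-0.02,"rx":0,"ry":-0.01,"rz":0,"fingers":1},{"dx":-0.035,"dy":0,"dz":-0.035,"rx":0,"ry":-0.02,"rz":0,"fingers":1},{"dx":-0.05,"dy":0,"dz":-0.05,"rx":0,"ry":-0.02,"rz":0,"fingers":1},{"dx":-0.066,"dy":0,"dz":-0.067,"rx":0,"ry":-0.02,"rz":0,"fingers":1},{"dx":-0.083,"dy":0,"dz":-0.084,"rx":0,"ry":-0.02,"rz":0,"fingers":1}]' >/dev/null
python3 t2.py .35 -30;python3 t2.py .35 -90
```

```text
d [0.0005 0.0135 0.0032] r [3.670e-01 3.000e-04 3.634e-01] | q [ 0.33 -0.21  2.24  0.    0.33 -1.57] tcp [0.513 0.175 0.338] t 6.8 gap 0.0496 F 23.2 wf [ 0.8 -0.4 -0.5]
d [-0.0142  0.0257  0.018 ] r [ 1.1075e+00 -1.1000e-03  1.1039e+00] | q [ 0.33 -0.21  2.24  0.    0.33 -1.57] tcp [0.513 0.175 0.338] t 6.8 gap 0.0496 F 23.2 wf [ 0.8 -0.4 -0.5]
```

```bash
python3 -m jog '[{"dx":0,"dy":0.013,"dz":0.003,"rx":0.09,"ry":0,"rz":0.09,"fingers":1},{"dx":0,"dy":0.013,"dz":0.003,"rx":0.18,"ry":0,"rz":0.18,"fingers":1},{"dx":0,"dy":0.013,"dz":0.003,"rx":0.27,"ry":0,"rz":0.27,"fingers":1},{"dx":0,"dy":0.013,"dz":0.003,"rx":0.37,"ry":0,"rz":0.37,"fingers":1},{"dx":0,"dy":0.013,"dz":0.003,"rx":0.47,"ry":0,"rz":0.47,"fingers":1}]' >/dev/null
python3 t2.py .3 -90
```

```text
d [0.0185 0.0196 0.0459] r [ 0.862  -0.0336  0.8971] | q [ 0.59 -0.15  2.18 -0.75  0.58 -0.46] tcp [0.509 0.187 0.331] t 7.3 gap 0.0495 F 23.2 wf [-1.3 -0.4 -0.4]
```

```bash
python3 -m jog '[{"dx":0.018,"dy":0.02,"dz":0.046,"rx":0.862,"ry":-0.034,"rz":0.897,"fingers":1},{"dx":0.018,"dy":0.02,"dz":0.046,"rx":0.862,"ry":-0.034,"rz":0.897,"fingers":1},{"dx":0.018,"dy":0.02,"dz":0.046,"rx":0.862,"ry":-0.034,"rz":0.897,"fingers":1},{"dx":0.018,"dy":0.02,"dz":0.046,"rx":0.862,"ry":-0.034,"rz":0.897,"fingers":1},{"dx":0.018,"dy":0.02,"dz":0.046,"rx":0.862,"ry":-0.034,"rz":0.897,"fingers":1}]' >/dev/null
python3 t2.py .3 -90
```

```text
d [-0.0007 -0.001   0.0006] r [ 0.4022 -0.0206  0.428 ] | q [ 0.8   0.19  1.96 -0.88  1.1   0.34] tcp [0.526 0.208 0.285] t 7.8 gap 0.0495 F 23.2 wf [ 0.6 -0.7 -0.7]
```

```bash
python3 -m jog '[{"dx":0,"dy":-0.001,"dz":0,"rx":0.402,"ry":-0.02,"rz":0.428,"fingers":1},{"dx":0,"dy":-0.001,"dz":0,"rx":0.402,"ry":-0.02,"rz":0.428,"fingers":1},{"dx":0,"dy":-0.001,"dz":0,"rx":0.402,"ry":-0.02,"rz":0.428,"fingers":1},{"dx":0,"dy":-0.001,"dz":0,"rx":0.402,"ry":-0.02,"rz":0.428,"fingers":1},{"dx":0,"dy":-0.001,"dz":0,"rx":0.402,"ry":-0.02,"rz":0.428,"fingers":1}]' >/dev/null
python3 t2.py .12 -90
```

```text
d [ 0.1264 -0.0017  0.1278] r [ 0.002  -0.002   0.0012] | q [ 0.77  0.4   1.67 -0.7   1.49  0.65] tcp [0.528 0.208 0.285] t 8.3 gap 0.0494 F 23.2 wf [ 0.2  0.6 -1.5]
```

Lowering slowly to 12 cm.

```bash
python3 -m jog '[{"dx":0.027,"dy":0,"dz":0.027,"rx":0,"ry":0,"rz":0,"fingers":1},{"dx":0.055,"dy":0,"dz":0.055,"rx":0,"ry":0,"rz":0,"fingers":1},{"dx":0.082,"dy":0,"dz":0.082,"rx":0,"ry":0,"rz":0,"fingers":1},{"dx":0.107,"dy":-0.002,"dz":0.107,"rx":0,"ry":0,"rz":0,"fingers":1},{"dx":0.126,"dy":-0.002,"dz":0.128,"rx":0,"ry":0,"rz":0,"fingers":1}]' >/dev/null
python3 -m jog '[{"dx":0,"dy":0,"dz":0,"rx":0,"ry":0,"rz":0,"fingers":1},{"dx":0,"dy":0,"dz":0,"rx":0,"ry":0,"rz":0,"fingers":1},{"dx":0,"dy":0,"dz":0,"rx":0,"ry":0,"rz":0,"fingers":1},{"dx":0,"dy":0,"dz":0,"rx":0,"ry":0,"rz":0,"fingers":1}]' >/dev/null
python3 t2.py .12 -90
python3 - <<'E'
from h import *
C={n:vision.capture(n) for n in("top","scene","wrist")}
t=C["top"]; print("expected frosted px",proj(t,padc+[0,0,.12]),proj(C["scene"],padc+[0,0,.12]))
k=lambda p:np.clip(p[:,:,::-1]*1.6,0,255).astype('uint8')
a=cv2.resize(k(t["pixels"])[160:290,180:310],(390,390)); b=cv2.resize(k(C["scene"]["pixels"])[90:220,280:410],(390,390))
w=k(cv2.resize(C["wrist"]["pixels"],(320,200))); o=np.zeros((600,780,3),'uint8'); o[:390,:390]=a;o[:390,390:]=b;o[395:595,:320]=w
r=cv2.resize(k(t["pixels"])[170:300,360:440],(123,200)); o[395:595,330:453]=r
cv2.imwrite("pics/end1.png",o)
E
```

```text
d [ 0.0027 -0.      0.0027] r [ 0.0079 -0.004   0.0002] | q [ 0.77  0.62  1.78 -0.74  1.24  0.87] tcp [0.527 0.207 0.109] t 9.2 gap 0.0493 F 23.2 wf [-0.2  0.1  0.6]
expected frosted px (np.float64(249.32021756239342), np.float64(209.71750020309622)) (np.float64(352.46540177537827), np.float64(149.3000212109232))
```

View pics/end1.png

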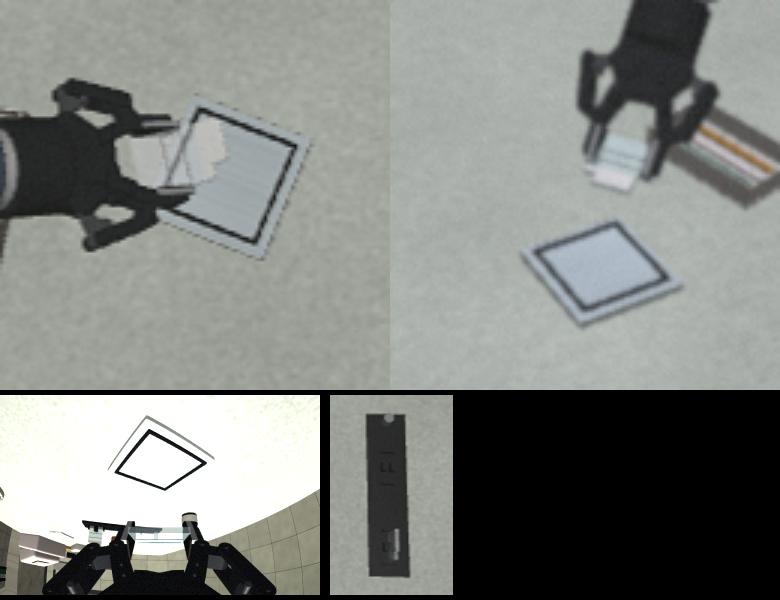

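The frosted end is at (251,210) in the top view and (354,149) in the scene view. Level at 12 cm over the pad centre predicts (249,210) and (352,149). Seen with that end uppermost, the notch is at its right, so the label face is up. Slide A still stands in the far slot.

```bash
python3 -c "
from cell import bot
print(bot.finish_job())"
```

```text
the job is handed in; nothing more can be done
None
```

I handed the job in with slide B, the one from the slot beside the post, held level, label up and still, its frosted end over the pad centre about 12 cm above the desk; slide A was still standing in its slot, and the hand-in returned no verdict.

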